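Step the pencil sharpener's size dial to the thick-pencil hole

ROBOT

A 6-joint arm with a two-finger parallel gripper is mounted at the origin on the work surface. World frame = base frame: x ahead of the robot, y to its left, z up, the work surface at z = 0. Lengths are in mm, angles in rad, forces in N, time in s.
With the tool pointing down it reaches from about 325 to 900 mm from the base axis. Payload 6.1 kg.
Tool frame: the origin (TCP) lies midway between the tips of the shut fingers; the grasp point (between the pads) lies 19 mm behind it; z points along the fingers, y is the direction in which the jaws open and shut (so a half turn about z gives the same grasp; the last joint's range is limited). The gripper opens to 85 mm and grips with 20 to 120 N. Pads are 22 mm wide; open, the fingers measure 114 mm over their backs; the gripper's body (76 mm by 85 mm) begins 54 mm behind the grasp point. The pads swing forward as they close: fully open they stand 13 mm farther back than shut.
Start: joints at [-0.126, 0.22, 1.526, -0, 1.395, -0.126], TCP at [624.993, -0.003, 231.3] pointing down, gripper open.
Joint ranges: [-2.98, 2.98], [-0.91, 2.08], [0.09, 2.57], [-1.24, 4.39], [0.2, 2.65], [-2.68, 2.68]. Speed limits (rad/s): [2.57, 2.57, 3.01, 3.14, 3.14, 3.14].

INTERFACE

Orientations are given as a rotation vector (axis times angle).
In Python, from cell import * gives the robot as it stands.
- The arm moves only by the tool send_rows, never from a script. Its argument "plan" is one flat list of numbers, 7 for each row, row after row: the finger opening in mm, from 0 to 85.4, then the shift along the world's x, y, z in mm, then the turn, a rotation vector about the world's x, y, z in rad. In form: [jaw, dx, dy, dz, wx, wy, wz, jaw, dx, dy, dz, wx, wy, wz, ...]. A call has 1 to 10 rows; each row shifts and turns the commanded pose from where the row before left it; what a row does not reach is not made up. A row lasts 1/8 s, in which the tool goes at most 62.5 mm and 10.7 degrees, less where a joint would pass 70% of its speed; a pose out of reach is approached as far as the arm can. A call with a gripper value outside its range is refused whole. The fingers move at their own pace and stop on an object; "squeeze" is the grip in N (left out, the last holds). Time passes only in rows, so rows that do not move let the fingers close. It gives the time, the measured TCP pose, the force and the opening at its end, in the units of the state.
- observe(): the state, without advancing time (a new reading comes with each control period).
- camera(name): name is "scene" or "side" or "wrist"; returns a dict with "pixels" (384x512x3 uint8, blue, green, red), "fov_y" (degrees; the focal length in pixels is half the picture's height over the tangent of half this angle, whatever the lens; pixels are square), "cx", "cy" (the principal point, pixels), "origin" and "orientation" of the camera in the world; the wrist camera has in their place "tool_from_camera" (4x4, takes a point from camera to tool coordinates, whose origin is the TCP and whose axes are the flange's). Camera axes: x right, y down, z forward; pixel columns grow to the right and rows downward; lengths in mm; the calibration is good to about 2 mm. The wrist camera is an equidistant fisheye: a pixel r from the principal point sees the ray r / f radians off the axis. A picture is of the moment at which its call begins: read the wrist's pose just before it. There is no depth.
- job_done(): hands the job in, once; it reports no verdict.
The state is a dict: "time": time; "qpos": joint angles; "qd": joint speeds; "tau": joint torques, N m; "position": TCP position; "ee_rot": TCP orientation; "ft_force": force on the tool from outside, world axes, zero at the start; "ft_torque": the same for the moment, N m; "opening": finger opening in mm.
Only numpy, scipy, OpenCV 4.12 (cv2) and the standard library are available. Lean on these libraries where they do the work, as an engineer would, in place of code of your own. Each camera call takes 0.05 s, during which the arm holds its last target.

TASK

Set the electric pencil sharpener for the thick pencil: gently push the upright tab on its size dial round until the dial has clicked in with its largest hole at the white pointer, where pencils are fed. Leave the pencil and the other things on the table where they are.

Things in the scene. Friction and masses are not known exactly. Their poses are not given: they have to be found in the camera images.
- sharpener: Electric pencil sharpener, fixed to the table: grey block 180 (its x) x 124 (its y) x 104 mm high, flat top. Origin: centre of its underside, z up. The dial's vertical axis is at x = -20 mm, y = 0 in its frame. A flat white triangle (the pointer) on the top, at the dial's +x side, 46 to 58 mm from that axis, points at the dial. The vents beyond it are flush.
- dial_centre (a point): Centre of the size dial's top face, on its axis, 114 mm above the table. The dial is an off-white disc 84 mm across with six round holes on a circle of 27 mm radius, 60 degrees apart: counterclockwise from above 15 (the largest), 7, 8, 9, 10 and 11.5 mm. Only the tab (and a 2 mm screw head) stands above its top face.
- size_dial (a joint): Dial angle, rad, counterclockwise from above, no end stops. 0 or any whole turn (6.283) = largest hole at the pointer. Starts from 0.8 to 5.48. Six spring clicks 1.047 rad apart: within about 0.4 rad of a click the dial springs onto it unless blocked; midway between two it can hang. Takes about 1 to 3 N at the tab; does not coast.
- largest_hole (a point): Centre of the dial's largest hole (15 mm), on the dial's top face; turns with the dial.
- feed_point (a point): Fixed point at the height of the dial's top face, 27 mm from the dial axis on the pointer's side: the centre of the hole in use must lie here.
- dial_tab (a point): Centre of the upright thumb tab, 125 mm above the table, 46 mm from the dial axis, straight across the dial from the largest hole; turns with the dial. The tab is a fin 20 mm long radially (36 to 56 mm from the axis), 8 mm thick, its top 136 mm above the table (22 mm above the dial face); under it an ear 18 mm wide, level with the dial.
- thick_pencil: Blunt thick hexagonal pencil, 167 mm long (its x), 11.5 mm across flats, loose, lying on the table near the sharpener. Origin under its middle. To be left alone.
- tumbler: Clear plastic tumbler, 74 mm across, 95 mm high, loose, standing. Origin: centre of its underside. To be left alone.
- paint_jar: White paint jar with screw lid, 54 mm across, 62 mm high, loose, standing. Origin: centre of its underside. To be left alone.
- eraser: Eraser block in a sleeve, 58 (its x) x 23 x 13 mm, loose. Origin: centre of its underside. To be left alone.

How it is judged (in metres and radians):
At the end, for the whole second after the job is handed in: The dial rests in its click with the largest hole's centre within 4 mm of the feed point at the pointer, and pencil, tumbler, jar and eraser stand within 20 mm of where they were (horizontal distance between largest_hole and feed_point below 0.004 m and velocity of joint size_dial between -0.1 and 0.1 rad/s and distance of each of thick_pencil, tumbler, paint_jar, eraser from where it was at the start of the episode below 0.02 m); the robot touches nothing.
It fails at once if the sharpener or its dial is pushed or squeezed with more than 30 N (contact force between any of the arm, the fingers and sharpener above 30 N).
It fails at once if the thick pencil is lifted, carried or shoved away (distance of thick_pencil from where it was at the start of the episode above 0.02 m).
It fails at once if the tumbler is lifted, knocked or shoved away (distance of tumbler from where it was at the start of the episode above 0.02 m or angle between tumbler's own z axis and vertical above 0.5 rad).
It fails at once if the paint jar is lifted, knocked or shoved away (distance of paint_jar from where it was at the start of the episode above 0.02 m or angle between paint_jar's own z axis and vertical above 0.5 rad).
It fails at once if the eraser is lifted, carried or shoved away (distance of eraser from where it was at the start of the episode above 0.02 m).
It also fails if it takes over 48 s, if anything falls off the work surface, if the arm or the gripper's body presses on something with over 40 N, if the wrist force passes 120 N, or if a joint passes its speed limit or range.

## Working session

There is one attempt and no reset: what is moved stays moved. The work goes in short steps, Python scripts to look and compute and a tool call to move; the robot and the scene stay as the last step left them, time stands still between calls to the robot, and variables do not carry over. Pictures are saved under pics/ and viewed, and the job is handed in when it is done.

Besides the shell and the picture viewer there is one more tool, called as a command line: name --argument value ..., lists and objects as JSON in quotes. send_rows: Moves the arm, as the interface text tells. Its arguments: {"type":"object","properties":{"plan":{"type":"array","items":{"type":"number"}},"squeeze":{"type":"number"}},"required":["plan"]}

```bash
mkdir -p pics; ls
python3 - <<'E'
from cell import *
import cv2
s=observe();print(s)
for n in ["scene","side","wrist"]:
    c=camera(n);cv2.imwrite(f"pics/{n}0.png",c["pixels"])
    print(n,{k:v for k,v in c.items() if k!="pixels"})
E
```

```text
pics
{'time': 0.0, 'qpos': array([-1.26098768e-01,  2.21216783e-01,  1.52759535e+00,  1.33500537e-05,
        1.39472581e+00, -1.26081722e-01]), 'qd': array([ 8.68376021e-04, -1.51506343e-03, -9.98266000e-04, -7.13605816e-04,
       -8.77719496e-04, -5.85039897e-05]), 'tau': array([-5.06932320e-04, -4.96913910e+01, -3.89390445e+01, -4.46828235e-04,
        1.12446505e-02,  2.49123751e-06]), 'position': array([6.24395779e+02, 7.79644275e-02, 2.30213386e+02]), 'ee_rot': array([-2.22036969e+00, -2.22032662e+00,  1.85457158e-03]), 'ft_force': array([ 0.49229001, -0.41945849,  0.36248752]), 'ft_torque': array([ 0.04806942, -0.01359569, -0.01968546]), 'opening': 85.73132697941305}
scene {'fov_y': 44.04520662059722, 'cx': 246.48262058886044, 'cy': 197.781990526136, 'origin': array([1189.8796094 ,   78.57193716,  905.24143693]), 'orientation': array([-1.78996733, -1.91985875,  0.62011174])}
side {'fov_y': 50.83734766603782, 'cx': 255.1695062502582, 'cy': 188.78035323734008, 'origin': array([510.68769325, 605.96893224, 553.30122474]), 'orientation': array([-0.24103466,  2.75456952, -1.35816809])}
wrist {'fov_y': 65.70646984690485, 'cx': 256.76646120678754, 'cy': 189.63122484898182, 'tool_from_camera': array([[ 7.70333111e-04, -9.57965091e-01, -2.86883758e-01,
         7.36120836e+01],
       [ 9.99999698e-01,  7.09704330e-04,  3.15322505e-04,
         7.95401720e-01],
       [-9.84653066e-05, -2.86883914e-01,  9.57965349e-01,
        -1.42997861e+02],
       [ 0.00000000e+00,  0.00000000e+00,  0.00000000e+00,
         1.00000000e+00]])}
```

View pics/scene0.png

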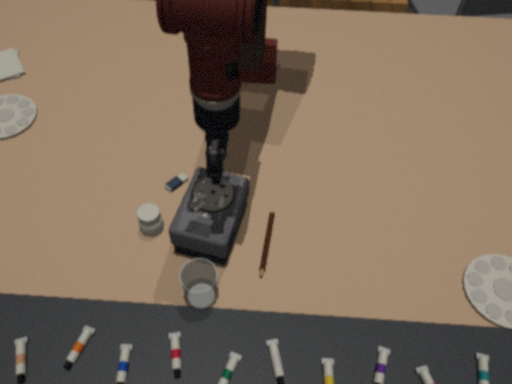

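View pics/side0.png

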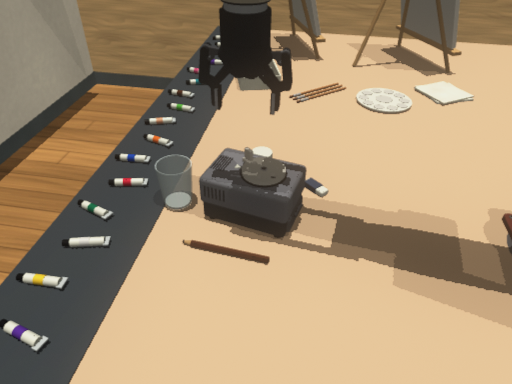

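View pics/wrist0.png

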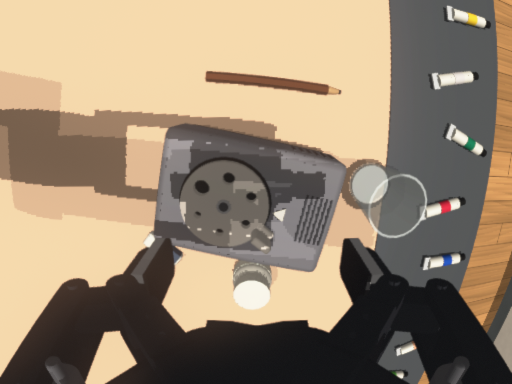

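```bash
cat > h.py <<'E'
from cell import *
import numpy as np, cv2
from scipy.spatial.transform import Rotation as R
def wr(c,s,uv,z):
    T=c["tool_from_camera"];f=192/np.tan(np.radians(c["fov_y"]/2))
    Rt=R.from_rotvec(s["ee_rot"]).as_matrix();o=s["position"]+Rt@T[:3,3]
    out=[]
    for (u,v) in uv:
        d=np.array([u-c["cx"],v-c["cy"]]);r=np.hypot(*d);th=r/f
        ray=np.array([*(np.sin(th)*d/max(r,1e-9)),np.cos(th)])
        w=Rt@T[:3,:3]@ray;out.append(o+w*(z-o[2])/w[2])
    return np.array(out)
def wp(c,s,P):
    T=c["tool_from_camera"];f=192/np.tan(np.radians(c["fov_y"]/2))
    Rt=R.from_rotvec(s["ee_rot"]).as_matrix();o=s["position"]+Rt@T[:3,3]
    q=(np.asarray(P)-o)@(Rt@T[:3,:3]);r=np.hypot(q[:,0],q[:,1]);th=np.arctan2(r,q[:,2])
    return np.c_[c["cx"]+f*th*q[:,0]/r,c["cy"]+f*th*q[:,1]/r]
E
python3 - <<'E'
from h import *
s=observe();c=camera("wrist")
z=cv2.resize(c["pixels"][110:290,140:400],None,fx=3,fy=3,interpolation=cv2.INTER_CUBIC)
cv2.imwrite("pics/z1.png",cv2.convertScaleAbs(z,alpha=1.6,beta=10))
E
```

```text
(no output)
```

View pics/z1.png

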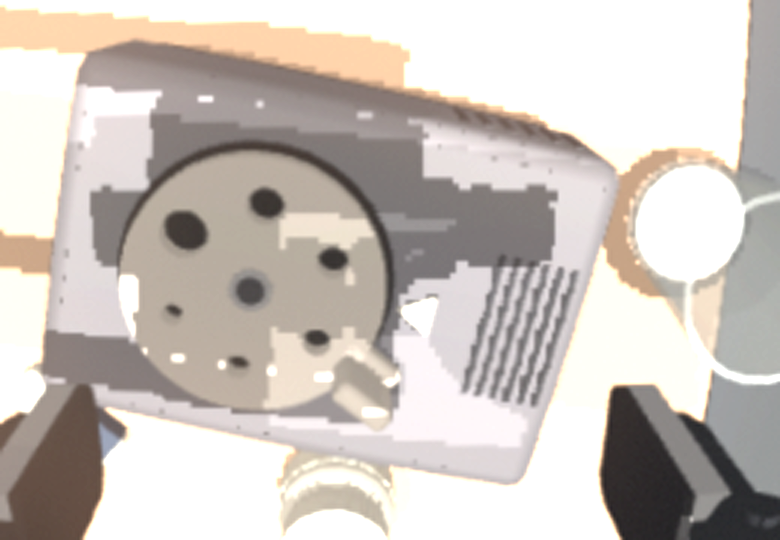

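Run:
```python
from h import *
s=observe();c=camera("wrist")
q=lambda L:[(x/3+140,y/3+110) for x,y in L]
H=wr(c,s,q([(186,230),(174,310),(238,361),(317,337),(333,258),(267,202)]),114)
C=H.mean(0);print(H.round(1),"C",C.round(1),"rad",np.hypot(*(H-C)[:,:2].T).round(1))
a=np.degrees(np.unwrap(np.arctan2(*(H-C)[:,1::-1].T)))-60*np.arange(6);print(a.round(1))
print("screw",wr(c,s,q([(250,291)]),116))
P=wr(c,s,q([(400,312),(437,297),(425,338)]),104);print("ptr",P.round(1))
for p in P:
  d=p-C;print(np.hypot(*d[:2]),np.degrees(np.arctan2(d[1],d[0])))
pd=(P[0]+P[1:].mean(0))/2-C; pa=np.degrees(np.arctan2(pd[1],pd[0]))
ba=(P[1]-P[2]);print("ptr ang",pa,"base-normal",np.degrees(np.arctan2(ba[1],ba[0]))-90)
print("top corners",wr(c,s,q([(612,170),(520,483),(45,375),(80,60)]),104).round(1))
T=wr(c,s,q([(375,420),(340,385),(398,378),(362,343)]),136);print("tab",T.round(1),(T-C).round(1))
print("jar lid",wr(c,s,[(252,292)],62),"eraser",wr(c,s,[(165,248)],13),"tumbler rim",wr(c,s,[(397,206)],95),"base",wr(c,s,[(369,184)],0),"pencil",wr(c,s,[(207,76),(340,91)],6))
```

```text
[[575.   -1.3 114. ]
 [569.6 -27.6 114. ]
 [589.4 -45.  114. ]
 [614.9 -36.4 114. ]
 [620.1 -10.2 114. ]
 [600.3   7.5 114. ]] C [594.9 -18.8 114. ] rad [26.5 26.7 26.7 26.6 26.6 26.9]
[138.5 139.2 138.1 138.7 138.9 138.4]
screw [[594.4171001  -20.29932252 116.        ]]
ptr [[641.5 -31.8 104. ]
 [653.4 -26.7 104. ]
 [649.9 -41.  104. ]]
48.398559566978946 -15.561531169927399
59.036874171500344 -7.605614291533704
59.350406373412454 -21.962065712831794
ptr ang -15.145662709273855 base-normal -13.579190585098317
top corners [[708.5  15.9 104. ]
 [686.2 -98.3 104. ]
 [519.1 -56.6 104. ]
 [541.3  50.9 104. ]]
tab [[632.8 -54.3 136. ]
 [622.4 -42.5 136. ]
 [639.4 -40.2 136. ]
 [628.8 -29.  136. ]] [[ 38.  -35.5  22. ]
 [ 27.5 -23.7  22. ]
 [ 44.6 -21.4  22. ]
 [ 33.9 -10.1  22. ]]
jar lid [[ 619.31878105 -156.05204271   62.        ]] eraser [[ 495.64241053 -120.55477855   13.        ]] tumbler rim [[776.43891884 -28.01347342  95.        ]] base [[778.88867933 -29.98986487   0.        ]] pencil [[564.29009766 108.5504613    6.        ]
 [728.83281376  91.95092312   6.        ]]
```

send_rows --plan '[34, 1, -10, -8, 0, 0, 0.17, 34, 1, -10, -8, 0, 0, 0.17, 34, 1, -10, -8, 0, 0, 0.17, 34, 1, -10, -8, 0, 0, 0.17, 34, 1, -10, -8, 0, 0, 0.17, 34, 0, 0, -10, 0, 0, 0, 34, 0, 0, -10, 0, 0, 0, 34, 0, 0, 0, 0, 0, 0]' --squeeze 30

```text
time: 1.25
position: [629.1, -49.4, 169.8]
ee_rot: [-1.109, -2.937, 0.0]
ft_force: [0.4, 0.6, 0.0]
opening: 34.2
```

Run:
```python
from h import *
s=observe();print(s["time"],s["qpos"].round(3),s["position"].round(1),s["opening"],R.from_rotvec(s["ee_rot"]).as_matrix().round(3))
c=camera("wrist")
cv2.imwrite("pics/w2.png",cv2.convertScaleAbs(cv2.resize(c["pixels"],(800,600)),alpha=1.5,beta=10))
```

```text
1.25 [-0.203  0.284  1.568  0.     1.292 -1.052] [629.1 -49.4 169.8] 34.153412102103175 [[-0.75   0.661 -0.002]
 [ 0.661  0.75   0.001]
 [ 0.002 -0.001 -1.   ]]
```

View pics/w2.png

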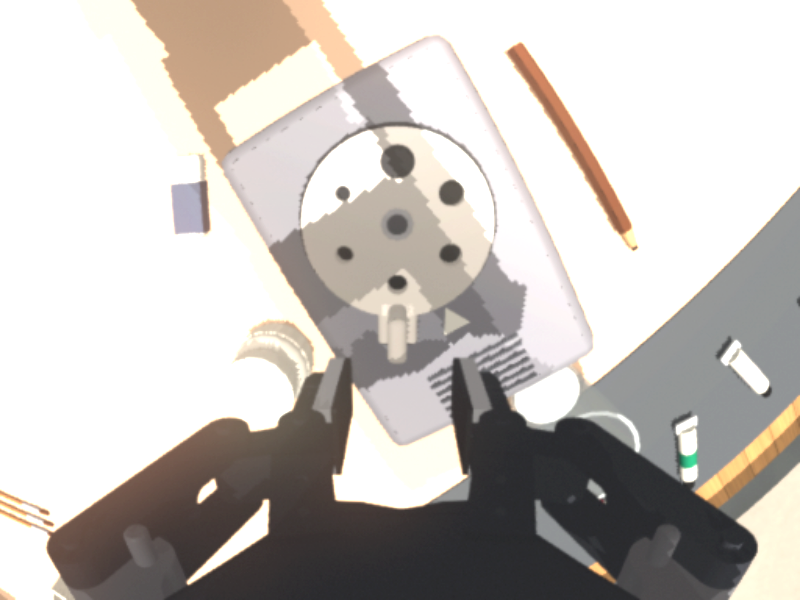

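Run:
```python
from h import *
s=observe();c=camera("wrist")
q=lambda L:[(x*.64,y*.64) for x,y in L]
H=wr(c,s,q([(397.5,161),(343,193),(345,253),(397.5,283),(450,253),(451,192)]),114)
C=H.mean(0);print("C",C.round(1),"rad",np.hypot(*(H-C)[:,:2].T).round(1))
print((np.degrees(np.unwrap(np.arctan2(*(H-C)[:,1::-1].T)))-60*np.arange(6)).round(1))
P=wr(c,s,q([(444.5,308),(468,322),(445,336),]),104)
print([(np.hypot(*(p-C)[:2]).round(1),np.degrees(np.arctan2(*(p-C)[1::-1])).round(1)) for p in P])
print("tab top",wr(c,s,q([(397,310),(397,358)]),136).round(1))
print("pencil",wr(c,s,q([(516,48),(632,244)]),6).round(1))
# path
C=np.array([595,-19.]);
```

```text
C [594.5 -19.5 114. ] rad [26.7 26.8 26.6 26.9 26.7 26.7]
[138.4 139.2 138.6 138.8 138.9 139.2]
[(np.float64(47.5), np.float64(-13.3)), (np.float64(59.6), np.float64(-6.6)), (np.float64(60.7), np.float64(-19.1))]
tab top [[618.8 -40.8 136. ]
 [634.7 -54.8 136. ]]
pencil [[565.6 109.4   6. ]
 [725.8  91.5   6. ]]
```

send_rows --plan '[34, 0, 0, -12, 0, 0, 0, 34, 0, 0, -12, 0, 0, 0, 34, 0, 0, -10, 0, 0, 0, 34, 0, 0, -8, 0, 0, 0, 34, 0, 0, -5, 0, 0, 0, 34, 0, 0, -4, 0, 0, 0, 34, 0, 0, 0, 0, 0, 0]'

```text
time: 2.22
position: [629.9, -50.0, 120.1]
ee_rot: [-1.108, -2.94, 0.0]
ft_force: [-0.2, -0.3, 0.3]
opening: 33.9
```

Run:
```python
from h import *
s=observe();print(s["position"].round(1),s["ft_force"].round(1))
c=camera("wrist")
cv2.imwrite("pics/w3.png",cv2.convertScaleAbs(cv2.resize(c["pixels"],(800,600)),alpha=1.5,beta=10))
C=np.array([594.6,-19.3]);a=np.radians(-41-5.07*np.arange(31))
p=C+46*np.c_[np.cos(a),np.sin(a)];print(np.c_[a[1:]*57.3,np.diff(p,axis=0)].round(1).tolist(), np.radians(5.07))
```

```text
[629.9 -50.  120.1] [-0.2 -0.3  0.3]
[[-46.1, -2.8, -2.9], [-51.1, -3.1, -2.7], [-56.2, -3.3, -2.4], [-61.3, -3.5, -2.1], [-66.4, -3.7, -1.8], [-71.4, -3.8, -1.5], [-76.5, -3.9, -1.1], [-81.6, -4.0, -0.8], [-86.6, -4.0, -0.4], [-91.7, -4.1, -0.1], [-96.8, -4.1, 0.3], [-101.8, -4.0, 0.7], [-106.9, -3.9, 1.0], [-112.0, -3.8, 1.4], [-117.1, -3.7, 1.7], [-122.1, -3.5, 2.0], [-127.2, -3.3, 2.3], [-132.3, -3.1, 2.6], [-137.3, -2.9, 2.9], [-142.4, -2.6, 3.1], [-147.5, -2.3, 3.3], [-152.6, -2.0, 3.5], [-157.6, -1.7, 3.7], [-162.7, -1.4, 3.8], [-167.8, -1.0, 3.9], [-172.8, -0.7, 4.0], [-177.9, -0.3, 4.1], [-183.0, 0.0, 4.1], [-188.0, 0.4, 4.1], [-193.1, 0.7, 4.0]] 0.08848819307611251
```

View pics/w3.png

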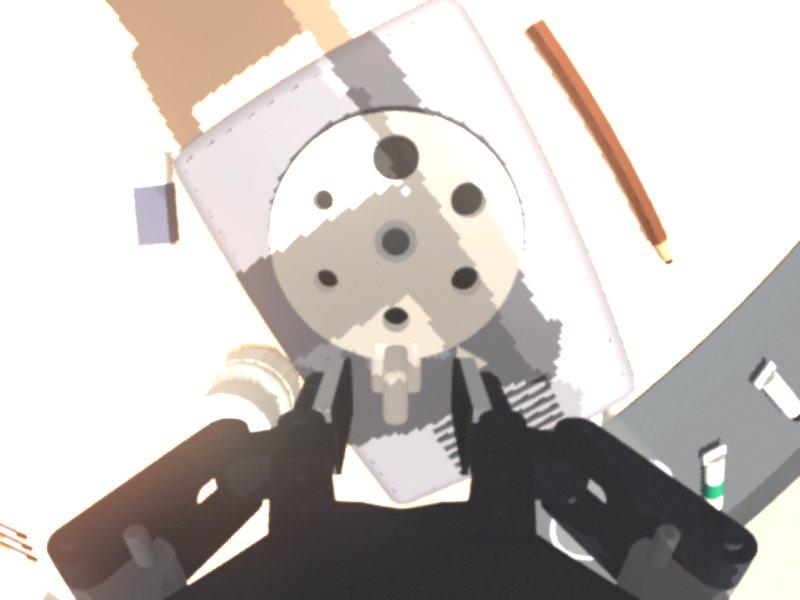

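The tab, at about (397, 385), stands between the two pads. Nothing is touching it and the force reads about 0. I'll push it clockwise now.

send_rows --plan '[34, -2.8, -2.9, -1, 0, 0, -0.0885, 34, -3.1, -2.7, 0, 0, 0, -0.0885, 34, -3.3, -2.4, 0, 0, 0, -0.0885, 34, -3.5, -2.1, 0, 0, 0, -0.0885, 34, -3.7, -1.8, 0, 0, 0, -0.0885, 34, -3.8, -1.5, 0, 0, 0, -0.0885, 34, -3.9, -1.1, 0, 0, 0, -0.0885, 34, -4.0, -0.8, 0, 0, 0, -0.0885, 34, -4.0, -0.4, 0, 0, 0, -0.0885, 34, -4.1, -0.1, 0, 0, 0, -0.0885]'

```text
time: 3.52
position: [594.7, -66.1, 120.2]
ee_rot: [2.262, 2.177, 0.002]
ft_force: [1.8, -0.9, -1.9]
opening: 34.3
```

Run:
```python
from h import *
s=observe();print(s["position"].round(1),s["ft_force"].round(1),s["qpos"].round(2))
c=camera("wrist")
cv2.imwrite("pics/w4.png",cv2.convertScaleAbs(cv2.resize(c["pixels"],(800,600)),alpha=1.5,beta=10))
```

```text
[594.7 -66.1 120.2] [ 1.8 -0.9 -1.9] [-0.24  0.26  1.7   0.    1.18 -0.2 ]
```

View pics/w4.png

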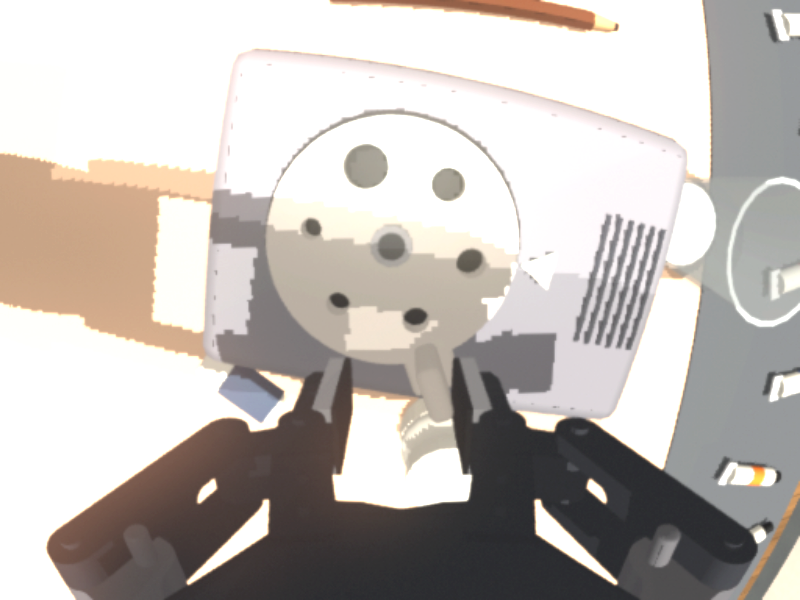

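The trailing finger is pushing the tab, now at about (435, 385), and the dial is following. The force is about 2 N, so I'll carry on.

send_rows --plan '[34, -4.1, 0.3, 0, 0, 0, -0.0885, 34, -4.0, 0.7, 0, 0, 0, -0.0885, 34, -3.9, 1.0, 0, 0, 0, -0.0885, 34, -3.8, 1.4, 0, 0, 0, -0.0885, 34, -3.7, 1.7, 0, 0, 0, -0.0885, 34, -3.5, 2.0, 0, 0, 0, -0.0885, 34, -3.3, 2.3, 0, 0, 0, -0.0885, 34, -3.1, 2.6, 0, 0, 0, -0.0885, 34, -2.9, 2.9, 0, 0, 0, -0.0885, 34, -2.6, 3.1, 0, 0, 0, -0.0885]'

```text
time: 4.82
position: [559.2, -48.1, 119.9]
ee_rot: [2.977, 1.002, 0.001]
ft_force: [0.2, -1.5, 0.3]
opening: 34.2
```

Run:
```python
from h import *
s=observe();print(s["position"].round(1),s["ft_force"].round(1),s["qpos"].round(2))
c=camera("wrist")
cv2.imwrite("pics/w5.png",cv2.convertScaleAbs(cv2.resize(c["pixels"],(800,600)),alpha=1.5,beta=10))
```

```text
[559.2 -48.1 119.9] [ 0.2 -1.5  0.3] [-0.23  0.18  1.8  -0.    1.17  0.7 ]
```

View pics/w5.png

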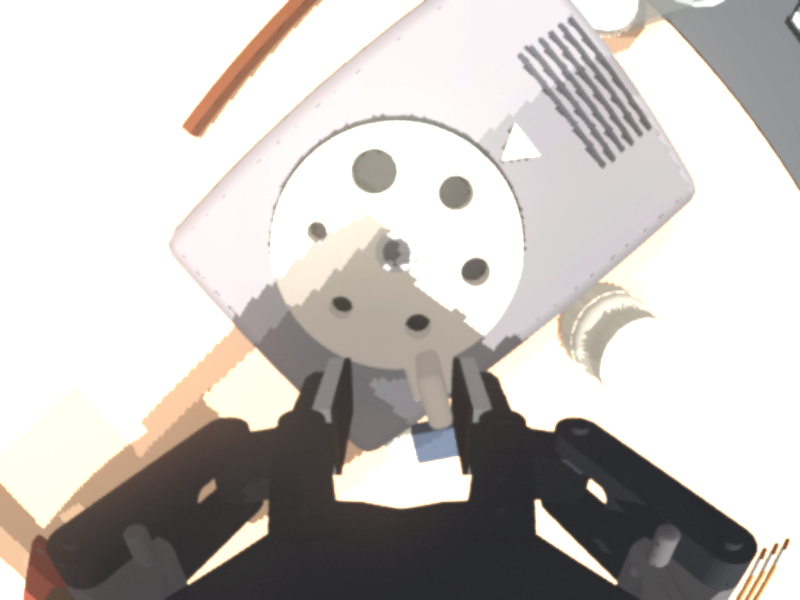

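The tab, at about (433, 390), is still against the trailing finger. The largest hole is at (374, 171) and the force is about 1.5 N. This is the last third of the turn.

send_rows --plan '[34, -2.3, 3.3, 0, 0, 0, -0.0885, 34, -2.0, 3.5, 0, 0, 0, -0.0885, 34, -1.7, 3.7, 0, 0, 0, -0.0885, 34, -1.4, 3.8, 0, 0, 0, -0.0885, 34, -1.0, 3.9, 0, 0, 0, -0.0885, 34, -0.7, 4.0, 0, 0, 0, -0.0885, 34, -0.3, 4.1, 0, 0, 0, -0.0885, 34, 0, 4.1, 0, 0, 0, -0.0885, 34, 0.4, 4.1, 0, 0, 0, -0.0885, 34, 0.7, 4.0, 0, 0, 0, -0.0885]'

```text
time: 6.12
position: [550.6, -9.5, 119.6]
ee_rot: [3.12, -0.368, -0.0]
ft_force: [-1.1, -0.3, 0.7]
opening: 33.8
```

send_rows --plan '[34, 0, 0, 0, 0, 0, 0, 34, 0, 0, 0, 0, 0, 0, 34, 0, 0, 0, 0, 0, 0]'

```text
time: 6.5
position: [550.7, -9.4, 119.4]
ee_rot: [-3.12, 0.365, -0.0]
ft_force: [-0.2, 0.7, -0.2]
opening: 33.9
```

Run:
```python
from h import *
s=observe();print(s["position"].round(1),s["ft_force"].round(1),s["qpos"].round(2))
c=camera("wrist")
cv2.imwrite("pics/w6.png",cv2.convertScaleAbs(cv2.resize(c["pixels"],(800,600)),alpha=1.5,beta=10))
```

```text
[550.7  -9.4 119.4] [-0.2  0.7 -0.2] [-0.16  0.15  1.82  0.    1.16  1.64]
```

View pics/w6.png

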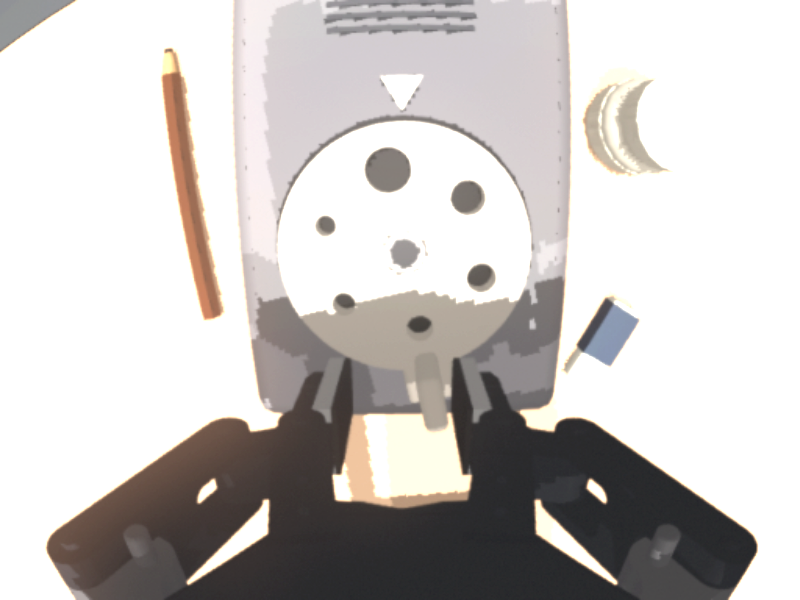

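The largest hole, at (388, 170), is still about 10° counterclockwise of the pointer tip at (402, 108). I'll wait a moment to see whether it springs in.

send_rows --plan '[34, 0, 0, 0, 0, 0, 0, 34, 0, 0, 0, 0, 0, 0, 34, 0, 0, 0, 0, 0, 0, 34, 0, 0, 0, 0, 0, 0]'

```text
time: 7.05
position: [550.6, -9.3, 119.3]
ee_rot: [-3.12, 0.367, 0.0]
ft_force: [0.5, -0.1, -0.3]
opening: 34.0
```

```bash
cat > m.py <<'E'
from h import *
s=observe();c=camera("wrist");print(s["position"].round(1),s["ft_force"].round(1))
import sys
cv2.imwrite(sys.argv[1],cv2.convertScaleAbs(cv2.resize(c["pixels"],(800,600)),alpha=1.5,beta=10))
E
python3 m.py pics/w7.png
```

```text
[550.6  -9.3 119.3] [ 0.5 -0.1 -0.3]
```

View pics/w7.png

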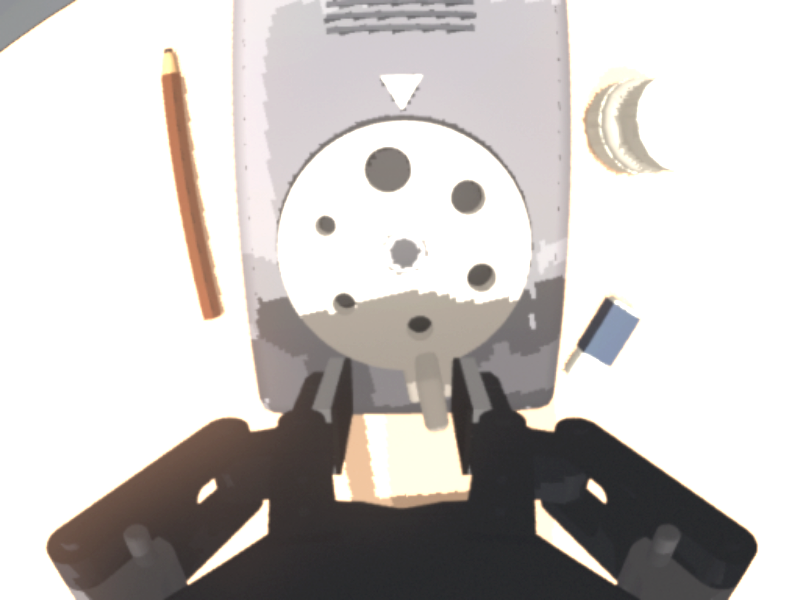

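The dial has stopped about 10° short, held by friction. I'll nudge it on in small steps.

send_rows --plan '[34, 0.5, 2.0, 0, 0, 0, -0.044, 34, 0.6, 1.9, 0, 0, 0, -0.044, 34, 0.7, 1.9, 0, 0, 0, -0.044, 34, 0.8, 1.9, 0, 0, 0, -0.044, 34, 0, 0, 0, 0, 0, 0, 34, 0, 0, 0, 0, 0, 0, 34, 0, 0, 0, 0, 0, 0]'

```text
time: 7.98
position: [553.2, -1.6, 119.3]
ee_rot: [-3.076, 0.639, 0.0]
ft_force: [1.0, -0.2, 0.4]
opening: 33.6
```

```bash
python3 m.py pics/w8.png
```

```text
[553.2  -1.6 119.3] [ 1.  -0.2  0.4]
```

View pics/w8.png

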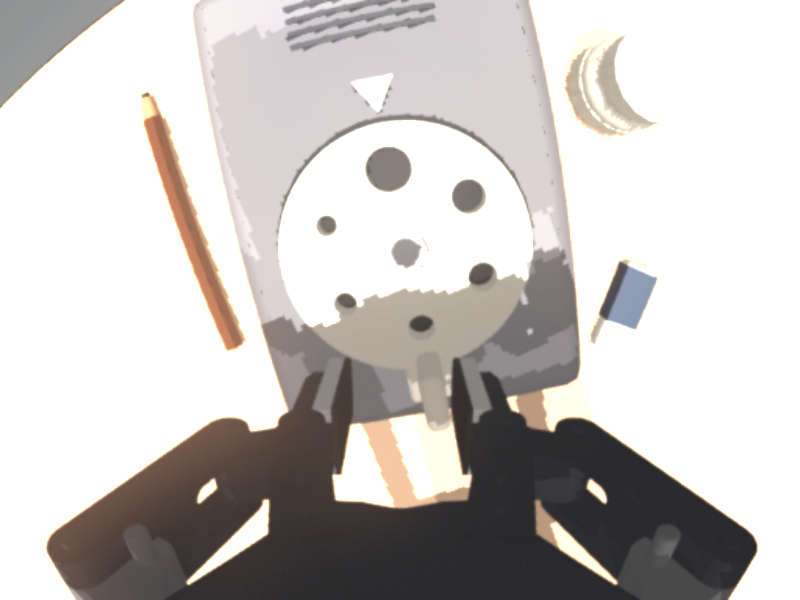

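```bash
cat > a.py <<'E'
from h import *
def ang(s,c,holes,ptr,k=.64):
    H=wr(c,s,[(x*k,y*k) for x,y in holes],114);P=wr(c,s,[(x*k,y*k) for x,y in ptr],104)
    C=H.mean(0);a=np.degrees(np.unwrap(np.arctan2(*(H-C)[:,1::-1].T)))-60*np.arange(6)
    print("C",C.round(1),"r",np.hypot(*(H-C)[:,:2].T).round(1),"hole ang",a.round(1),a.mean().round(2))
    m=P.mean(0)-C;n=P[0]-(P[1]+P[2])/2
    print("ptr",np.degrees(np.arctan2(m[1],m[0])),"axis",np.degrees(np.arctan2(-n[1],-n[0])))
    pa=np.arctan2(m[1],m[0]);e=np.radians(a.mean())-pa
    print("dial err deg",np.degrees(e),"mm",54*np.sin(e/2))
E
python3 - <<'E'
from a import *
s=observe();c=camera("wrist")
ang(s,c,[(389,169),(327,225),(346,301),(421.5,324),(482,274),(468.5,196)],[(378,110),(393,74),(351,86)])
E
```

```text
C [594.1 -20.  114. ] r [26.5 26.7 26.6 26.3 26.7 26.6] hole ang [-11.8 -11.1 -12.1 -11.6 -11.4 -12.3] -11.73
ptr -12.176848005408115 axis -12.559236375865233
dial err deg 0.4424008809240506 mm 0.2084759857341872
```

The dial is now at 0.4° (0.2 mm) from the click. I'll back the finger off by 10° so the tab is centred between the pads, then lift straight up.

send_rows --plan '[34, -0.8, -1.9, 0, 0, 0, 0.044, 34, -0.7, -1.9, 0, 0, 0, 0.044, 34, -0.6, -1.9, 0, 0, 0, 0.044, 34, -0.5, -2.0, 0, 0, 0, 0.044, 34, 0, 0, 5, 0, 0, 0, 34, 0, 0, 15, 0, 0, 0, 34, 0, 0, 20, 0, 0, 0, 34, 0, 0, 20, 0, 0, 0, 34, 0, 0, 20, 0, 0, 0, 34, 0, 0, 0, 0, 0, 0]'

```text
time: 9.32
position: [552.3, -9.5, 202.4]
ee_rot: [3.12, -0.368, 0.008]
ft_force: [0.0, 0.9, 0.1]
opening: 33.8
```

```bash
python3 m.py pics/w9.png
```

```text
[552.3  -9.5 202.4] [0.  0.9 0.1]
```

View pics/w9.png

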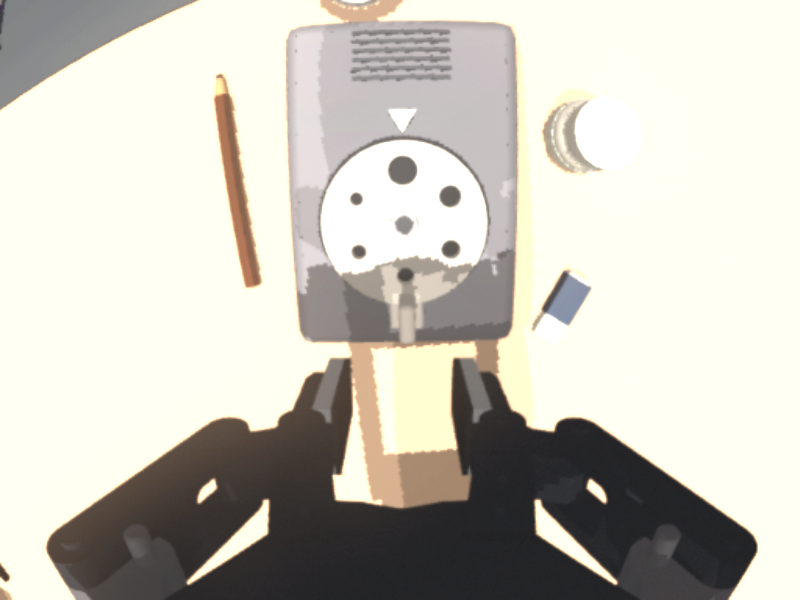

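Run:
```python
from a import *
s=observe();c=camera("wrist")
ang(s,c,[(402.5,170),(356.5,199),(358.5,252),(405.5,275),(451,249),(450.5,196)],[(402.5,132),(416,109),(388,109)])
print(wr(c,s,[(607*.64,132*.64)],62),wr(c,s,[(220*.64,77*.64),(251*.64,285*.64)],6))
```

```text
C [592.8 -19.9 114. ] r [26.8 26.7 27.1 26.3 26.9 26.9] hole ang [-11.7 -11.4 -11.5 -11.8 -11.7 -11.9] -11.65
ptr -12.394836565346324 axis -12.18053601068192
dial err deg 0.7449363237141516 mm 0.3510404997682086
[[ 617.29657307 -158.97917048   62.        ]] [[723.87317887  89.88986835   6.        ]
 [561.7091723  109.21942024   6.        ]]
```

```bash
python3 -c "
from cell import *
print(job_done())"
```

```text
the job is handed in; nothing more can be done
None
```

The size dial is set for the thick pencil: its largest hole is at the white pointer, and I've handed the job in. I put the open fingers either side of the tab and pushed it about 152° clockwise. Forces read about 3 N or less each time I checked. Then I backed off and lifted clear.

**Dial position:** the first pass stopped about 10° short of the click, so I nudged it on in small steps. With the arm clear, the last camera check put the largest hole about 0.7° from the pointer line, or 0.35 mm from the feed point (limit 4 mm). It was 0.4° while the finger was still alongside, which agrees within measuring error.

**Other things on the table:** the jar and pencil re-measured within about 3 mm of where they started, which is about the camera's accuracy. I didn't re-measure the eraser or tumbler. The arm didn't go near them, and the eraser looked undisturbed, but the tumbler was mostly out of the last picture.

The arm ended with the fingertips about 65 mm above the tab, touching nothing, about 9.4 s into the 48 s allowed.

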